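Load the red-capped bottle on the indexing rail and lock it one hole on

TASK

Take the red-capped bottle out of the grey parts bin, leaving the other two bottles and the little vial standing where they are, stand it in the round cup on the blue sliding section and let go of it. Then pull up the section's red lock knob until the pin is out of its hole, slide the section one hole along towards the green end of the rail, and let the pin go fully home in that next hole with the bottle still standing in its cup. Finish while still holding the knob with the pin fully home: do not let go of it.

Things in the scene. Friction and masses are not known exactly. Their poses are not given: they have to be found in the camera images.
- bottle_red: the bottle to load: small white round reagent bottle with a RED cap, 42 mm in diameter (to be gripped by its body about 40 mm above its foot, since it narrows above; its cap is 30 mm wide from 55 mm up), 68 mm tall, 55 to 115 g. Origin: centre of its underside, z up along the bottle. It stands in the bin at the start, in any of the three bottle places
- bottle_white: bystander: same bottle with a WHITE cap (42 mm diameter, 68 mm tall), standing in the bin. Origin: centre of its underside
- bottle_blue: bystander: same bottle with a BLUE cap (42 mm diameter, 68 mm tall), standing in the bin. Origin: centre of its underside
- vial: bystander: little white vial, 24 mm in diameter, 39 mm tall, standing in the bin. Origin: centre of its underside
- bin: open grey parts bin, fixed to the bench: 175 mm (its x) by 270 mm (its y), walls 4 mm thick and 40 mm high, floor 4 mm thick. Origin: centre of its underside. The three bottles stand in a row along its y, about 78 mm apart, near the middle of its x; the vial and three loose orange screw caps (28 mm across, 11 mm high) lie near its long sides, between the bottles
- rail: fixed aluminium square tube 30 mm wide on two feet, top face 42 mm above the bench, reaching from 142 mm behind to 137 mm ahead of its origin along its x axis. Its +x end has a GREEN end cap, its -x end a black one. Three square lock holes in its top, 40 mm apart along x, at x = 0, 40 and 80 mm. Origin: on the bench, straight below the first hole, in which the pin stands at the start. The section slides along the rail's +x, towards the green end
- cup (a point): centre of the inner floor of the round grey cup on the sliding section, 85 mm behind the lock knob (on the black-end side), 50 mm above the bench. Inner diameter 50 mm, outer diameter 58 mm, rim 12 mm above this floor. Axes as the rail's; moves with the section
- knob: upright red lock knob on top of the plunger: round, 24 mm in diameter, 34 mm tall, free all round. Origin: centre of its underside, 70 mm above the bench when the pin is home; its top is then at 104 mm. Below it there is only an 8 mm stem and a steel housing of 18 mm diameter whose top is at 60 mm. It rises with the pin and moves with the section; axes as the rail's
- knob_mid (a point): middle of the red lock knob, on its axis, 18 mm above its underside (88 mm above the bench when the pin is home): the place to take hold
- next_hole (a point): the next lock hole, centre of its mouth in the top face of the rail, 40 mm from the first hole towards the green end; 11 mm long along the rail for a round-tipped pin 8 mm thick. Axes as the rail's
- lock_pin (a joint): height of the pin in m: 0 = fully home, 10 mm deep in a hole; above 0.010 its tip is clear of the rail's top; 0.018 = fully pulled up. A spring pushes it down with 3 N when home and nearly 6 N when fully up. While it is down in a hole the section cannot slide; if it is let down between holes it rides on the rail at 0.010 and drops into the next hole it comes to
- section (a joint): travel of the blue sliding section (138 mm long, 39 mm wide, its top 47 mm above the bench) in m along the rail's +x from the first hole: 0 at the start, 0.040 at the next hole, at most 0.085. It slides with about 1.5 N of friction and stays where it is left
There are look-alikes about, which are no part of the job. What is shaped like the bottle_red but pink or yellow is not meant.

How it is judged:
By the outcome, as a careful person would: the job done as asked, in the order asked, and still so for the second after the job is handed in, while the arm keeps its last pose, push and grip.
It also fails if it takes over 48 s, if anything falls off the work surface, if the arm or the gripper's body presses on something with over 40 N, if the wrist force passes 120 N, or if a joint passes its speed limit or range.

ROBOT

A 6-joint arm with a two-finger parallel gripper is mounted at the origin on a cart in front of the work surface, level with it; the furniture and walls round the work are solid. World frame = base frame: x ahead of the robot, y to its left, z up, the work surface at z = 0. Lengths are in m, angles in degrees, forces in N, time in s.
With the tool pointing down it reaches from about 0.3 to 0.75 m from the base axis. Payload 8.5 kg.
Tool frame: the origin (TCP) lies at the very end of the fingers, on their centre line; the grasp point (between the pads) lies 19 mm behind it (env.tcp_to_grasp is the distance from the TCP to the grasp point, in m); z points along the fingers, y is the line along which they close (so a half turn about z gives the same grasp; the last joint's range is limited). The gripper opens to 85 mm and grips with 20 to 120 N. Pads are 22 mm wide; open, the fingers measure 114 mm over their backs; the gripper's body (76 mm by 85 mm) begins 54 mm behind the grasp point. The pads swing forward as they close: fully open they stand 13 mm farther back than shut.
Start: joints at [-81.377, 21.807, 74.336, -0, 83.858, -12.336], TCP at [0.197, -0.514, 0.231] pointing down, gripper open.
Joint ranges: [-178.18, 178.18], [-50.72, 133.34], [12.68, 142.11], [-81.47, 261.47], [9.98, 163.14], [-165.26, 165.26]. Speed limits (degrees/s): [136.94, 136.94, 180, 180, 180, 180].

INTERFACE

Orientations are given as a 3x3 rotation matrix whose columns are the frame's x, y, z axes.
In Python, from rig import status, get_image, env gives the robot as it stands.
- The arm moves only by the shell command python3 -m handwheel 'ROWS' [FORCE]. ROWS is text: rows parted by semicolons, each of 7 numbers parted by spaces: the shift along the world's x, y, z in cm, then the turn, a rotation vector about the world's x, y, z in degrees, then the opening, from 0 (shut) to 1 (fully open). In form: dx dy dz wx wy wz gripper; .... A call has 1 to 8 rows; each row is the pose to reach, as a shift and turn from the pose commanded when the call began; what a row does not reach only later rows make up. A row lasts 1/12 s, in which the tool goes at most 41.7 mm and 7.16 degrees, less where a joint would pass 70% of its speed; a pose out of reach is approached as far as the arm can. A call with a gripper value outside its range is refused whole. The fingers move at their own pace and stop on an object; FORCE is the grip in N (left out, the last holds). Time passes only in rows, so rows that repeat a pose let the fingers close. It gives the time, the measured TCP pose, the force, the opening and the grip force at its end, in the units of the state.
- status.observe(): the state, without advancing time (a new reading comes with each control period).
- get_image(name): name is "side" or "top" or "wrist"; returns a dict with "color" (480x640x3 uint8, red, green, blue), "vertical_fov" (degrees; the focal length in pixels is half the picture's height over the tangent of half this angle, whatever the lens; pixels are square), "cx", "cy" (the principal point, pixels), "xyz" and "orientation" of the camera in the world. Camera axes: x right, y down, z forward; pixel columns grow to the right and rows downward; lengths in m; the calibration is good to about 2 mm. A picture is of the moment at which its call begins. There is no depth.
- env.close_job(): hands the job in; it is judged then, once.
The state is a dict: "time_s": time; "q": joint angles; "qvel": joint speeds; "joint_efforts": joint torques, N m; "position": TCP position; "tool_rot": TCP orientation; "ft_force": force on the tool from outside, world axes, zero at the start; "wrist_torque": the same for the moment, N m; "grip_width": finger opening in m; "gripper_force": force on a finger pad.
Only numpy, scipy, OpenCV 4.12 (cv2) and the standard library are available. Lean on these libraries where they do the work, as an engineer would, in place of code of your own. Each camera call takes 0.05 s, during which the arm holds its last target. There are 200 camera calls.

## Working session

There is one attempt and no reset: what is moved stays moved. The work goes in short steps, Python scripts to look and compute and a shell command to move; the robot and the scene stay as the last step left them, time stands still between calls to the robot, and variables do not carry over. Pictures are saved under pics/ and viewed, at most 10 in all, crops included, and the job is handed in when it is done.

```bash
mkdir -p pics; ls; cat > h.py <<'E'
import numpy as np, cv2
from rig import status, get_image, env
def grab(n,fn=None):
    im=get_image(n)
    if fn: cv2.imwrite('pics/'+fn,im['color'][:,:,::-1])
    return im
def ray(im,u,v):
    f=240/np.tan(np.radians(im['vertical_fov'])/2)
    d=np.array([(u-im['cx'])/f,(v-im['cy'])/f,1.]); R=np.array(im['orientation']).reshape(3,3)
    return np.array(im['xyz']),R@d
def onz(im,u,v,z):
    o,d=ray(im,u,v); return o+d*(z-o[2])/d[2]
def pix(im,p):
    f=240/np.tan(np.radians(im['vertical_fov'])/2); R=np.array(im['orientation']).reshape(3,3)
    c=R.T@(np.array(p)-np.array(im['xyz'])); return c[:2]/c[2]*f+[im['cx'],im['cy']]
def blobs(im,kind,amin=60):
    h=cv2.cvtColor(im['color'],cv2.COLOR_RGB2HSV).astype(int);H,S,V=h[...,0],h[...,1],h[...,2]
    m={'red':((H<7)|(H>173))&(S>150)&(V>60),'green':(H>40)&(H<85)&(S>90)&(V>40),'blue':(H>95)&(H<125)&(S>110)&(V>40)}[kind]
    n,l,s,c=cv2.connectedComponentsWithStats(m.astype(np.uint8))
    return [(s[i].tolist(),c[i].round(1).tolist()) for i in range(1,n) if s[i][4]>amin]
E
python3 - <<'E'
from h import *
print(status.observe())
for n in('top','side'):
    im=grab(n,n+'0.png'); print(n,im['xyz'],np.round(im['orientation'],3).tolist(),im['vertical_fov'])
    for k in('red','green','blue'): print(k,blobs(im,k))
E
```

```text
pics
{'time_s': 0.0, 'q': array([-8.13759558e+01,  2.18404615e+01,  7.43850020e+01,  4.43236858e-04,
        8.38595732e+01, -1.23366680e+01]), 'qvel': array([-0.01952715, -0.05432674,  0.04955909, -0.06982899, -0.01736707,
       -0.02073434]), 'joint_efforts': array([ 7.75595508e-04, -4.48462486e+01, -2.31278765e+01, -7.39128473e-05,
        4.86427685e-03, -3.68621880e-07]), 'position': array([ 0.19669576, -0.51330251,  0.23071528]), 'tool_rot': array([[ 9.33826273e-01,  3.57726775e-01, -2.14947178e-04],
       [ 3.57726692e-01, -9.33825175e-01,  1.46854324e-03],
       [ 3.24614152e-04, -1.44825661e-03, -9.99998899e-01]]), 'ft_force': array([-0.13892727, -0.7669096 , -0.80736864]), 'wrist_torque': array([0.01063157, 0.01525117, 0.07151448]), 'gripper_force': 0.0, 'grip_width': 0.08540072450938133}
top [ 0.51368967 -0.07586949  1.38967211] [[-0.023, -0.997, 0.072], [-1.0, 0.024, 0.002], [-0.003, -0.071, -0.997]] 44.36975112468533
red [([370, 274, 10, 10, 82], [374.5, 278.1])]
green [([134, 173, 35, 34, 444], [151.9, 189.1]), ([212, 335, 18, 6, 93], [220.2, 337.5])]
blue [([56, 0, 
[... 528 characters left out ...]
254.7, 187.5]), ([297, 278, 18, 17, 243], [305.9, 286.4]), ([570, 401, 40, 66, 82], [590.1, 434.4])]
green [([303, 163, 29, 19, 352], [316.6, 173.0]), ([195, 212, 10, 22, 127], [199.3, 222.1])]
blue [([265, 0, 17, 7, 99], [271.9, 2.7]), ([288, 0, 16, 5, 73], [295.7, 1.8]), ([397, 0, 23, 13, 259], [408.3, 5.4]), ([628, 0, 12, 21, 210], [634.4, 10.1]), ([302, 141, 45, 23, 394], [325.0, 155.5]), ([377, 158, 13, 10, 108], [382.9, 162.0]), ([454, 173, 118, 74, 3322], [509.6, 212.7]), ([496, 174, 38, 28, 651], [515.0, 187.3]), ([333, 183, 58, 37, 694], [360.3, 202.3]), ([245, 196, 63, 28, 1008], [275.1, 209.4]), ([305, 309, 19, 19, 304], [314.2, 317.9]), ([441, 324, 91, 77, 1607], [486.4, 378.3])]
```

View pics/top0.png

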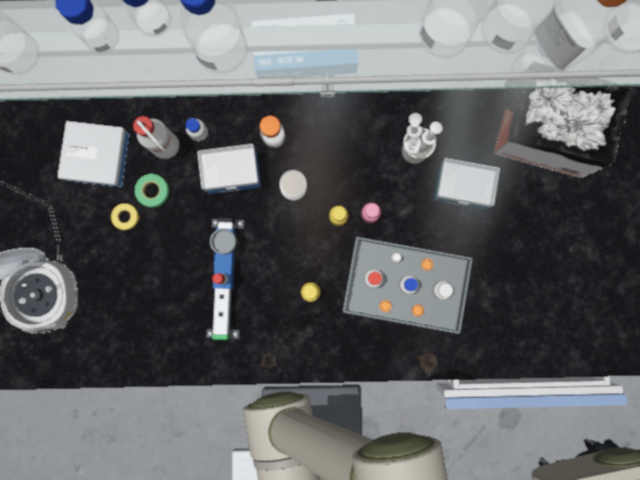

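View pics/side0.png

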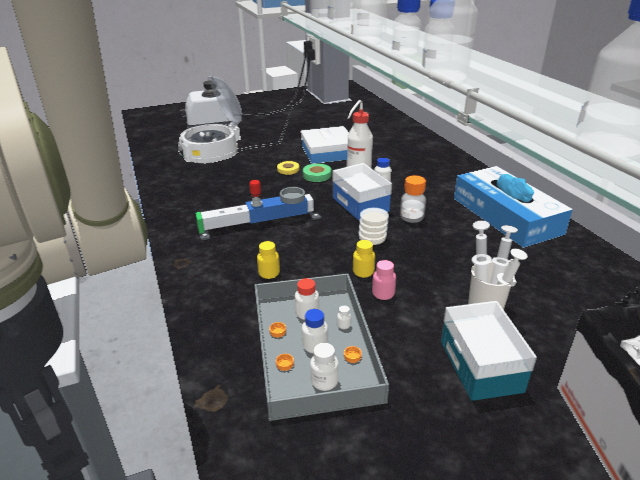

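The red-capped bottle is at top (374,278) / side (306,286), at one end of the row. The knob is at top (218,279) / side (255,187), the cup at top (223,241), and the green end at top (220,337), facing the robot.

```bash
cat > m.py <<'E'
from h import *
def tri(a,pa,b,pb):
    o1,d1=ray(a,*pa);o2,d2=ray(b,*pb); d1/=np.linalg.norm(d1); d2/=np.linalg.norm(d2)
    s=np.linalg.lstsq(np.c_[d1,-d2],o2-o1,rcond=None)[0]; p,q=o1+s[0]*d1,o2+s[1]*d2
    return ((p+q)/2).round(4),round(float(np.linalg.norm(p-q)),4)
E
python3 - <<'E'
from m import *
t=grab('top');s=grab('side')
print('red cap tri',tri(t,(374.5,278.1),s,(305.9,286.4)),'onz .072',onz(t,374.5,278.1,.072))
# bright knob/grey
h=cv2.cvtColor(t['color'],cv2.COLOR_RGB2HSV).astype(int)
m=((h[...,0]<7)|(h[...,0]>173))&(h[...,1]>110)&(h[...,2]>60); m[:,:200]=0;m[:,240:]=0;m[:260]=0;m[300:]=0
v,u=np.nonzero(m);print('knob px',u.min(),u.max(),v.min(),v.max(),len(u))
k=(u.mean(),v.mean());print('knob tri',tri(t,k,s,(254.7,187.5)),onz(t,*k,.104))
g=t['color'].astype(int)[215:265,195:255]; 
c=cv2.HoughCircles(cv2.medianBlur(cv2.resize(cv2.cvtColor(g.astype(np.uint8),cv2.COLOR_RGB2GRAY),None,fx=4,fy=4),5),cv2.HOUGH_GRADIENT,1,200,param1=80,param2=15,minRadius=36,maxRadius=64)
print(c); cu=c[0,0,:2]/4+[195,215]-.4
print('cup',cu,onz(t,*cu,.062),'r',c[0,0,2]/4)
print('green',onz(t,220.2,337.5,.042))
for p in((358,239),(471,257),(460,332),(345,313)):print('bin corner',onz(t,*p,.04))
for n,p in(('white',(444,290)),('blue',(410.8,284.3))):print(n,onz(t,*p,.072))
print('vial',onz(t,397,258,.043))
big=cv2.resize(t['color'][210:350,180:480],None,fx=2.6,fy=2.6,interpolation=cv2.INTER_CUBIC);cv2.imwrite('pics/crop.png',big[:,:,::-1])
E
```

```text
red cap tri (array([ 0.5392, -0.1774,  0.064 ]), 0.0031) onz .072 [ 0.53761417 -0.17627833  0.072     ]
knob px 211 223 274 282 98
knob tri (array([0.547 , 0.1724, 0.0863]), 0.0031) [0.54506448 0.16945543 0.104     ]
[[[110.5 105.5  53.3]]]
cup [222.225 240.975] [0.62981571 0.16521836 0.062     ] r 13.325
green [0.41159974 0.17576208 0.042     ]
bin corner [ 0.62892168 -0.14337182  0.04      ]
bin corner [ 0.5813592  -0.40144668  0.04      ]
bin corner [ 0.41125713 -0.3695078   0.04      ]
bin corner [ 0.46029223 -0.10916418  0.04      ]
white [ 0.50746875 -0.33053333  0.072     ]
blue [ 0.5218898  -0.25691709  0.072     ]
vial [ 0.58289913 -0.23132556  0.043     ]
```

View pics/crop.png

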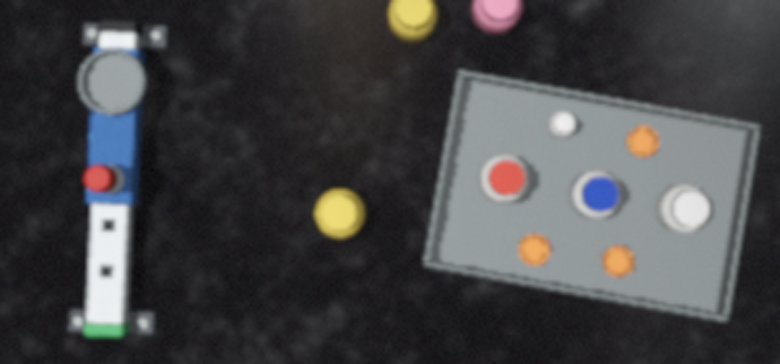

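```bash
python3 -m handwheel '34.1 33.7 -6 0 0 57.5 0.75;34.1 33.7 -6 0 0 57.5 0.75;34.1 33.7 -6 0 0 57.5 0.75;34.1 33.7 -6 0 0 57.5 0.75;34.1 33.7 -6 0 0 57.5 0.75;34.1 33.7 -6 0 0 57.5 0.75;34.1 33.7 -6 0 0 57.5 0.75;34.1 33.7 -6 0 0 57.5 0.75'; python3 -c "
from h import *
s=status.observe();print(s['position'],s['tool_rot'][:,1])"
```

```text
time_s: 0.87
position: [0.4331, -0.2794, 0.1897]
tool_rot: [[0.198, 0.98, 0.0], [0.98, -0.198, -0.0], [-0.0, 0.0, -1.0]]
ft_force: [0.9, -0.8, 0.2]
grip_width: 0.0641
gripper_force: 0.0
[ 0.43307108 -0.27936609  0.18972469] [ 9.80269562e-01 -1.97665336e-01  2.84851677e-05]
```

```bash
python3 -m handwheel '10.5 10.3 -2 0 0 0 0.75;10.5 10.3 -2 0 0 0 0.75;10.5 10.3 -2 0 0 0 0.75;10.5 10.3 -2 0 0 0 0.75;10.5 10.3 -2 0 0 0 0.75;10.5 10.3 -2 0 0 0 0.75'; python3 -c "
from h import *
s=status.observe();print(s['position'],s['ft_force'])
im=grab('wrist','w1.png');print(im['xyz'],blobs(im,'red'))
for b in blobs(im,'red'): print(onz(im,*b[1],.072))
print(pix(im,[*s['position'][:2],.072]))"
```

```text
time_s: 1.37
position: [0.5373, -0.1771, 0.1694]
tool_rot: [[0.201, 0.98, -0.001], [0.98, -0.201, 0.0], [0.0, -0.001, -1.0]]
ft_force: [-0.7, 0.9, 0.7]
grip_width: 0.0641
gripper_force: 0.0
[ 0.53734052 -0.17711584  0.16939755] [-0.72365948  0.88641904  0.72475133]
[ 0.55473564 -0.09683439  0.31248048] []
[315.90658379 244.52429796]
```

View pics/w1.png

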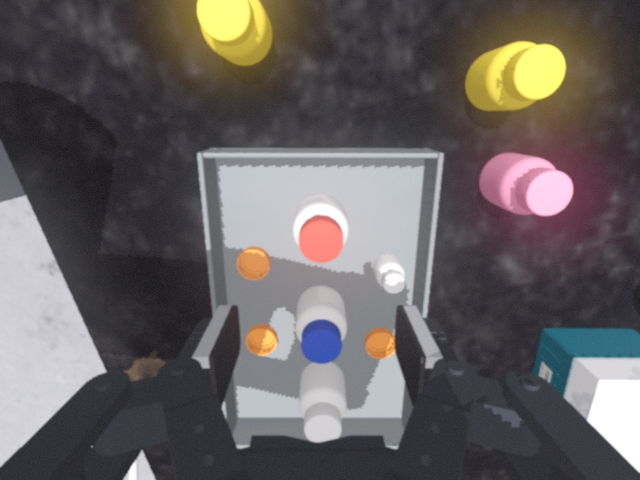

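The red cap is at (321,240) in the wrist view, against (316,244) expected, so I need a correction of about 3 mm. The descent corridor is clear of the vial (390,273) and the screw caps.

```bash
python3 -m handwheel '0.3 0.2 -3 0 0 0 0.75;0.3 0.2 -7 0 0 0 0.75;0.3 0.2 -10.5 0 0 0 0.75;0.3 0.2 -13.5 0 0 0 0.75;0.3 0.2 -14.8 0 0 0 0.75;0.3 0.2 -14.8 0 0 0 0.75;0.3 0.2 -14.8 0 0 0 0.4;0.3 0.2 -14.8 0 0 0 0.4' 30
python3 -m handwheel '0 0 0 0 0 0 0.4;0 0 0 0 0 0 0.4;0 0 0 0 0 0 0.4;0 0 0 0 0 0 0.4' 30
```

```text
time_s: 2.08
position: [0.5403, -0.1772, 0.0234]
tool_rot: [[0.205, 0.979, 0.002], [0.979, -0.205, -0.001], [-0.001, 0.002, -1.0]]
ft_force: [-0.3, -0.4, 0.5]
grip_width: 0.0406
gripper_force: 1.9
time_s: 2.42
position: [0.5406, -0.1769, 0.0236]
tool_rot: [[0.203, 0.979, 0.002], [0.979, -0.203, -0.002], [-0.002, 0.003, -1.0]]
ft_force: [-2.4, -2.0, 7.4]
grip_width: 0.0401
gripper_force: 31.0
```

```bash
python3 -m handwheel '0 0 1 0 0 0 0.3;0 0 4 0 0 0 0.3;0 0 8 0 0 0 0.3;0 0 12 0 0 0 0.3;0 0 15 0 0 0 0.3;0 0 15 0 0 0 0.3' 40; python3 - <<'E'
from h import *
s=status.observe();p=s['position']
im=grab('wrist');t=grab('side','s2.png')
cv2.imwrite('pics/j.png',np.hstack([cv2.resize(im['color'],(400,300)),cv2.resize(t['color'],(400,300))])[:,:,::-1])
print(s['ft_force'],np.array([.630,.165,0])-p)
E
```

```text
time_s: 2.92
position: [0.542, -0.177, 0.1794]
tool_rot: [[0.203, 0.979, 0.011], [0.979, -0.203, -0.006], [-0.004, 0.012, -1.0]]
ft_force: [0.2, -0.9, -0.5]
grip_width: 0.0398
gripper_force: 40.9
[ 0.17188936 -0.92770502 -0.54022287] [ 0.08799004  0.34197593 -0.17935279]
```

View pics/j.png

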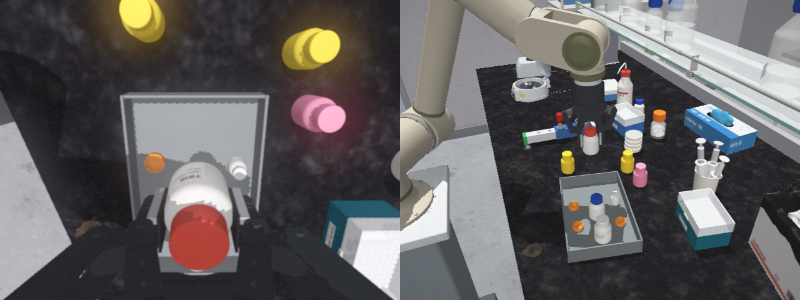

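The bottle is held upright, and the other bottles, the vial and the caps are undisturbed. Next I move to just short of the cup for a closer look.

```bash
python3 -m handwheel '1 3 0 0 0 1 0.3;8.8 25 0 0 0 9 0.3;8.8 25 0 0 0 9 0.3;8.8 25 0 0 0 9 0.3;8.8 25 0 0 0 9 0.3;8.8 25 0 0 0 9 0.3;8.8 25 0 0 0 9 0.3;8.8 25 0 0 0 9 0.3'
python3 -m handwheel '0 0 0 0 0 0 0.3;0 0 0 0 0 0 0.3;0 0 0 0 0 0 0.3'; python3 - <<'E'
from h import *
im=grab('wrist','w2.png');print(status.observe()['position'],status.observe()['tool_rot'],pix(im,[.63,.165,.062]),pix(im,[.545,.169,.104]),blobs(im,'red',30))
E
```

```text
time_s: 3.68
position: [0.6279, 0.0789, 0.1699]
tool_rot: [[0.043, 0.999, -0.003], [0.999, -0.043, 0.002], [0.001, -0.003, -1.0]]
ft_force: [-1.3, 0.4, -0.9]
grip_width: 0.0396
gripper_force: 40.8
time_s: 3.93
position: [0.6275, 0.0728, 0.1713]
tool_rot: [[0.049, 0.999, -0.001], [0.999, -0.049, -0.0], [-0.0, -0.001, -1.0]]
ft_force: [0.4, 0.2, -1.0]
grip_width: 0.0398
gripper_force: 40.8
[0.62765519 0.07273483 0.1715689 ] [[ 4.94511321e-02  9.98776062e-01 -9.81106982e-04]
 [ 9.98776542e-01 -4.94511735e-02 -1.80117231e-05]
 [-6.65065695e-05 -9.79015939e-04 -9.99999519e-01]] [312.40684198  98.82653097] [148.08815559  95.7803627 ] [([134, 70, 56, 46, 1678], [158.2, 91.7]), ([269, 328, 98, 104, 8153], [318.1, 380.6])]
```

View pics/w2.png

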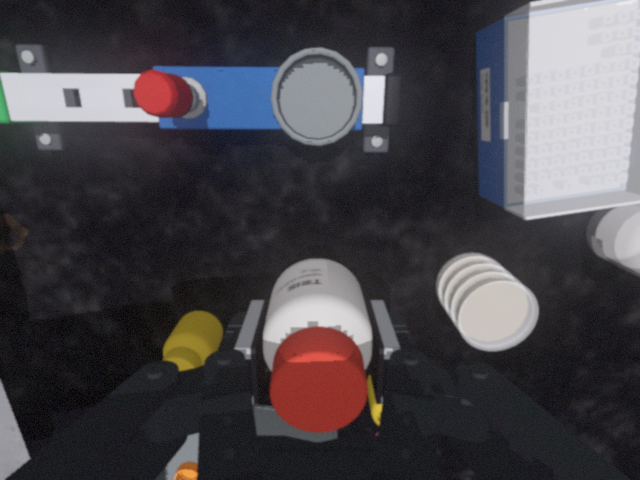

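```bash
python3 - <<'E'
from h import *
im=get_image('wrist');p=status.observe()['position'];zc=p[2]-.0196+.068
g=cv2.cvtColor(im['color'],cv2.COLOR_RGB2GRAY)
c=cv2.HoughCircles(cv2.GaussianBlur(g[30:160,240:400],(5,5),0),cv2.HOUGH_GRADIENT,1,300,param1=80,param2=20,minRadius=34,maxRadius=52);print(c)
cap=onz(im,318.5,379,zc);print('cap',cap,'tcp',p)
for q in((316.5,93.5),tuple(c[0,0,:2]+[240,30])):
  x=onz(im,*q,.062);print('cup',x,'rel to cap',x-cap,'r',onz(im,q[0]+45.5,q[1],.062)-x)
print('knob',onz(im,154,91,.104)-cap)
E
```

```text
[[[79.5 66.5 43.6]]]
cap [0.62938213 0.07967857 0.22016544] tcp [0.62774935 0.07273401 0.17176544]
cup [0.63290945 0.16789171 0.062     ] rel to cap [ 0.00352731  0.08821314 -0.15816544] r [ 0.02836923 -0.00140955  0.        ]
cup [0.6346971  0.16605096 0.062     ] rel to cap [ 0.00531496  0.08637239 -0.15816544] r [ 0.0284356  -0.00141271  0.        ]
knob [-0.08078919  0.09140536 -0.11616544]
```

```bash
python3 -m handwheel '0.4 3 -0 0 0 0 0.3;0.4 6 0 0 0 0 0.3;0.4 8.7 0 0 0 0 0.3;0.4 8.7 -3 0 0 0 0.3;0.4 8.7 -6 0 0 0 0.3;0.4 8.7 -8 0 0 0 0.3;0.4 8.7 -8 0 0 0 0.3;0.4 8.7 -8 0 0 0 0.3'; python3 - <<'E'
from h import *
print(status.observe()['position'])
im=grab('wrist');s=grab('side')
a=im['color'][120:480,140:540];b=cv2.resize(s['color'][120:270,220:370],(360,360),interpolation=cv2.INTER_CUBIC)
cv2.imwrite('pics/w3.png',np.hstack([a,b])[:,:,::-1])
E
```

```text
time_s: 4.7
position: [0.6319, 0.1602, 0.0918]
tool_rot: [[0.049, 0.999, -0.001], [0.999, -0.049, -0.0], [-0.0, -0.001, -1.0]]
ft_force: [-0.8, -0.8, -1.1]
grip_width: 0.0402
gripper_force: 40.7
[0.63191339 0.16018503 0.09179879]
```

View pics/w3.png

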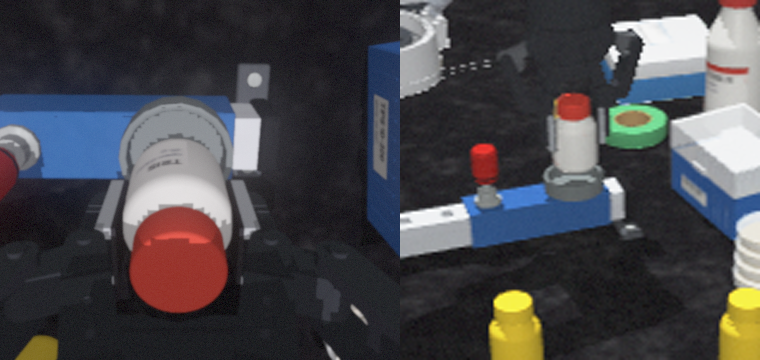

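The bottle stands centred over the cup in both views (side crop: bottle at x≈575, cup at x≈574). Lowering now.

```bash
python3 -m handwheel '0 0 -0.5 0 0 0 0.3;0 0 -1 0 0 0 0.3;0 0 -1.4 0 0 0 0.3;0 0 -1.7 0 0 0 0.3;0 0 -1.9 0 0 0 0.3;0 0 -2.0 0 0 0 0.3;0 0 -2.0 0 0 0 0.3'
```

```text
time_s: 5.38
position: [0.6319, 0.1609, 0.0717]
tool_rot: [[0.048, 0.999, -0.0], [0.999, -0.048, -0.0], [-0.0, -0.0, -1.0]]
ft_force: [0.5, -0.1, 0.3]
grip_width: 0.0397
gripper_force: 40.8
```

```bash
python3 -m handwheel '0 0 -0.1 0 0 0 0.3;0 0 -0.2 0 0 0 0.3;0 0 -0.2 0 0 0 0.3;0 0 -0.2 0 0 0 0.3'
```

```text
time_s: 5.72
position: [0.632, 0.1609, 0.0699]
tool_rot: [[0.048, 0.999, -0.0], [0.999, -0.048, 0.0], [0.0, -0.0, -1.0]]
ft_force: [0.3, -0.3, -0.9]
grip_width: 0.0395
gripper_force: 40.8
```

```bash
python3 -m handwheel '0 0 -0.1 0 0 0 0.3;0 0 -0.1 0 0 0 0.3;0 0 -0.1 0 0 0 0.3'; python3 -m handwheel '0 0 -0.1 0 0 0 0.3;0 0 -0.1 0 0 0 0.3;0 0 -0.1 0 0 0 0.3'
```

```text
time_s: 5.97
position: [0.6321, 0.1609, 0.0697]
tool_rot: [[0.048, 0.999, 0.001], [0.999, -0.048, 0.0], [0.0, 0.001, -1.0]]
ft_force: [-2.4, -0.9, 6.0]
grip_width: 0.0398
gripper_force: 41.3
time_s: 6.22
position: [0.6322, 0.161, 0.0696]
tool_rot: [[0.048, 0.999, 0.002], [0.999, -0.048, 0.0], [0.0, 0.002, -1.0]]
ft_force: [-4.2, -0.3, 11.6]
grip_width: 0.0398
gripper_force: 41.9
```

Contact came at exactly the height expected for the cup floor. Releasing.

```bash
python3 -m handwheel '0 0 0.15 0 0 0 0.45;0 0 0.15 0 0 0 0.55;0 0 0.15 0 0 0 0.65;0 0 0.15 0 0 0 0.65;0 0 0.15 0 0 0 0.65;0 0 0.15 0 0 0 0.65'
python3 -m handwheel '0 0 1 0 0 0 0.65;0 0 3 0 0 0 0.65;0 0 6 0 0 0 0.65;0 0 9 0 0 0 0.65;0 -2 10 0 0 0 0.65;-2 -5.5 10 0 0 0 0.65;-4 -9 10 0 0 0 0.65;-4 -9 10 0 0 0 0.65'; python3 - <<'E'
from h import *
print(status.observe()['position'])
im=grab('wrist');s=grab('side')
a=im['color'][0:360,40:440];b=cv2.resize(s['color'][120:270,220:370],(360,360),interpolation=cv2.INTER_CUBIC)
cv2.imwrite('pics/w4.png',np.hstack([a,b])[:,:,::-1]); print(blobs(im,'red',30))
E
```

```text
time_s: 6.72
position: [0.632, 0.1609, 0.0692]
tool_rot: [[0.048, 0.999, -0.0], [0.999, -0.048, 0.0], [0.0, -0.0, -1.0]]
ft_force: [-0.2, -1.2, 0.4]
grip_width: 0.0554
gripper_force: 0.0
time_s: 7.38
position: [0.5895, 0.0665, 0.1704]
tool_rot: [[0.052, 0.999, -0.001], [0.999, -0.052, -0.002], [-0.002, -0.001, -1.0]]
ft_force: [0.4, -0.3, 0.6]
grip_width: 0.0559
gripper_force: 0.0
[0.58946466 0.06648112 0.17041495]
[([363, 48, 62, 66, 3185], [394.1, 80.5]), ([205, 52, 44, 46, 1493], [225.7, 74.8])]
```

View pics/w4.png

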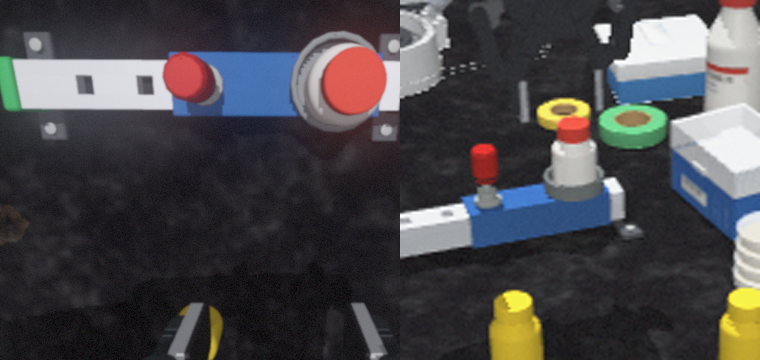

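The bottle stands upright in its cup; the knob is at (226,75) in the full wrist image.

```bash
python3 - <<'E'
from h import *
im=grab('wrist');print(status.observe()['position']);print(onz(im,225,73,.104),onz(im,*[394,80],.118))
E
python3 -m handwheel '-1.5 3.5 0 0 0 0 0.6;-3 7 0 0 0 0 0.6;-4.2 10.3 0 0 0 0 0.6;-4.2 10.3 0 0 0 0 0.6;-4.2 10.3 0 0 0 0 0.6'
```

```text
[0.59232503 0.07084732 0.17031732]
[0.5511886  0.17493187 0.104     ] [0.63457974 0.16629251 0.118     ]
time_s: 7.95
position: [0.5497, 0.1765, 0.1697]
tool_rot: [[0.043, 0.999, 0.001], [0.999, -0.043, 0.0], [0.0, 0.001, -1.0]]
ft_force: [0.1, -0.1, -0.8]
grip_width: 0.0513
gripper_force: 0.0
```

```bash
python3 -m handwheel '-0.3 -0.2 -1 0 0 0 0.6;-0.3 -0.2 -4 0 0 0 0.6;-0.3 -0.2 -7 0 0 0 0.6;-0.3 -0.2 -9.3 0 0 0 0.6;-0.3 -0.2 -9.9 0 0 0 0.6;-0.3 -0.2 -9.9 0 0 0 0.6;-0.3 -0.2 -9.9 0 0 0 0.6'; python3 - <<'E'
from h import *
im=grab('wrist');s=grab('side')
a=im['color'][120:480,140:540];b=cv2.resize(s['color'][120:270,220:370],(360,360),interpolation=cv2.INTER_CUBIC)
cv2.imwrite('pics/w5.png',np.hstack([a,b])[:,:,::-1])
E
```

```text
time_s: 8.53
position: [0.548, 0.1718, 0.0714]
tool_rot: [[0.048, 0.999, 0.001], [0.999, -0.048, 0.0], [0.0, 0.001, -1.0]]
ft_force: [0.1, -0.6, -0.3]
grip_width: 0.0513
gripper_force: 0.0
```

View pics/w5.png

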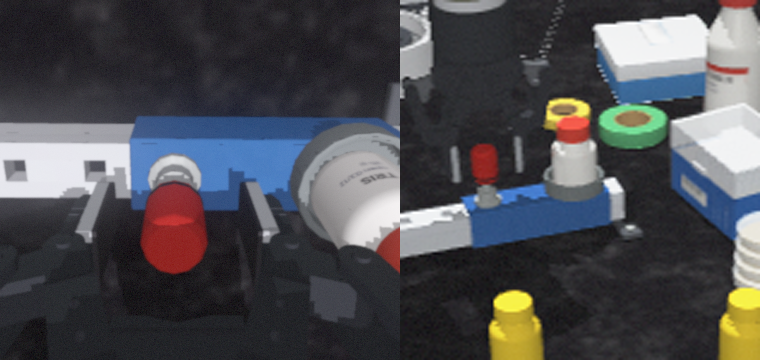

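The knob sits between the pads (crop x≈174, pad centre ≈178), with the bottle clear. Closing.

```bash
python3 -m handwheel '-0.1 0 -0.1 0 0 0 0.4;-0.1 0 -0.1 0 0 0 0.3;-0.1 0 -0.1 0 0 0 0.15;-0.1 0 -0.1 0 0 0 0.15;-0.1 0 -0.1 0 0 0 0.15;-0.1 0 -0.1 0 0 0 0.15;-0.1 0 -0.1 0 0 0 0.15' 50
```

```text
time_s: 9.22
position: [0.5464, 0.172, 0.0705]
tool_rot: [[0.048, 0.999, 0.002], [0.999, -0.048, 0.0], [0.0, 0.002, -1.0]]
ft_force: [-1.0, -0.8, 6.3]
grip_width: 0.0228
gripper_force: 48.9
```

```bash
python3 -m handwheel '0 0 0.3 0 0 0 0.15;0 0 0.6 0 0 0 0.15;0 0 0.9 0 0 0 0.15;0 0 1.2 0 0 0 0.15;0 0 1.5 0 0 0 0.15;0 0 1.5 0 0 0 0.15;0 0 1.5 0 0 0 0.15'
```

```text
time_s: 9.8
position: [0.5459, 0.1719, 0.0844]
tool_rot: [[0.048, 0.999, -0.0], [0.999, -0.048, 0.0], [0.0, -0.0, -1.0]]
ft_force: [1.2, 0.4, -4.8]
grip_width: 0.0225
gripper_force: 49.2
```

```bash
python3 -m handwheel '-0.3 0.01 0 0 0 0 0.15;-0.7 0.03 0 0 0 0 0.15;-1.2 0.05 0 0 0 0 0.15;-1.7 0.08 0 0 0 0 0.15;-2.2 0.1 0 0 0 0 0.15;-2.7 0.12 0 0 0 0 0.15;-3.1 0.14 0 0 0 0 0.15;-3.3 0.15 0 0 0 0 0.15'
python3 -m handwheel '-0.2 0.01 0 0 0 0 0.15;-0.4 0.02 0 0 0 0 0.15;-0.6 0.03 0 0 0 0 0.15;-0.7 0.03 0 0 0 0 0.15;-0.7 0.03 0 0 0 0 0.15;-0.7 0.03 0 0 0 0 0.15'
```

```text
time_s: 10.47
position: [0.5123, 0.1737, 0.0845]
tool_rot: [[0.048, 0.999, -0.0], [0.999, -0.048, 0.0], [0.0, -0.0, -1.0]]
ft_force: [1.3, 3.9, -6.0]
grip_width: 0.0222
gripper_force: 49.3
time_s: 10.97
position: [0.5058, 0.174, 0.0844]
tool_rot: [[0.048, 0.999, -0.0], [0.999, -0.048, 0.001], [0.001, -0.0, -1.0]]
ft_force: [0.5, 5.0, -6.1]
grip_width: 0.0229
gripper_force: 49.3
```

```bash
python3 -m handwheel '0 0.05 -0.2 0 0 0 0.15;0 0.05 -0.4 0 0 0 0.15;0 0.05 -0.7 0 0 0 0.15;0 0.05 -1.0 0 0 0 0.15;0 0.05 -1.3 0 0 0 0.15;0 0.05 -1.45 0 0 0 0.15;0 0.05 -1.45 0 0 0 0.15;0 0.05 -1.45 0 0 0 0.15'
```

```text
time_s: 11.63
position: [0.5066, 0.1741, 0.0705]
tool_rot: [[0.048, 0.999, 0.002], [0.999, -0.048, -0.0], [0.0, 0.002, -1.0]]
ft_force: [0.4, 0.8, 2.8]
grip_width: 0.0224
gripper_force: 50.1
```

```bash
python3 -m handwheel '0 0 -0.1 0 0 0 0.15;0 0 -0.1 0 0 0 0.15;0 0 -0.1 0 0 0 0.15;0 0 -0.1 0 0 0 0.15'; python3 - <<'E'
from h import *
im=grab('wrist');s=grab('side')
a=im['color'][120:480,140:540];b=cv2.resize(s['color'][120:270,220:370],(360,360),interpolation=cv2.INTER_CUBIC)
cv2.imwrite('pics/w6.png',np.hstack([a,b])[:,:,::-1])
E
```

```text
time_s: 11.97
position: [0.5071, 0.1741, 0.0704]
tool_rot: [[0.048, 0.999, 0.004], [0.999, -0.048, 0.0], [0.0, 0.004, -1.0]]
ft_force: [-0.9, 1.0, 9.9]
grip_width: 0.0221
gripper_force: 51.0
```

View pics/w6.png

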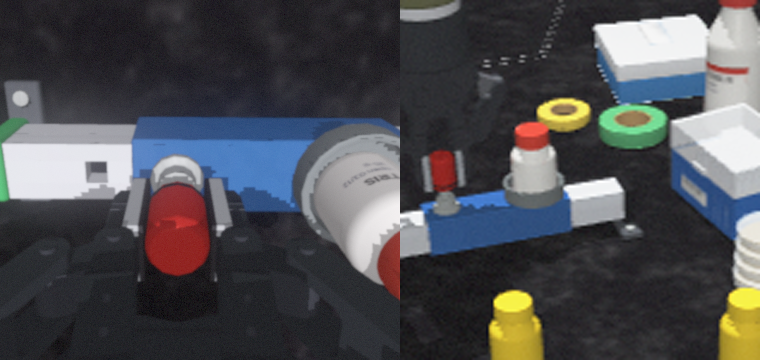

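The section has moved one hole along, with one free hole still visible ahead. The knob is down at its home height and still held, and the bottle stands in its cup.

```bash
python3 -c "
from rig import env
print(env.close_job())"
```

```text
the job is handed in; nothing more can be done
None
```

The job is handed in after about 12 s of the 48 s limit: the red-capped bottle stands in the cup, the section is one hole along towards the green end, and the gripper still holds the knob at the pin's home height. The other bottles and the vial were still in place when I looked just after the lift.

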